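# Load the dish shaker and prove its dishes are held

### The arm

A 6-joint arm with a two-finger parallel gripper is mounted at the origin on a cart in front of the work surface, level with it; the furniture and walls round the work are solid. World frame = base frame: x ahead of the robot, y to its left, z up, the work surface at z = 0. Lengths are in m, angles in degrees, forces in N, time in s.
With the tool pointing down it reaches from about 0.35 to 0.875 m from the base axis. Payload 4.2 kg.
Tool frame: the origin (TCP) lies between the finger pads; the fingertips stand 19 mm ahead of it and the grasp point (between the pads) is the TCP; z points along the fingers, y is the line along which they close (so a half turn about z gives the same grasp; the last joint's range is limited). The gripper opens to 87 mm and grips with 3 to 60 N. Pads are 19 mm wide; open, the fingers measure 117 mm over their backs; the gripper's body (75 mm by 190 mm) begins 51 mm behind the grasp point.
Start: joints at [-52.105, 22.042, 0.453, 0, -68.411, -14.817], TCP at [0.245, -0.575, 0.242] pointing down, gripper open.
Joint ranges: [-179.83, 179.83], [-69.29, 118.12], [-61.27, 80.66], [-181.25, 117.63], [-171.15, -9.14], [-177.46, 177.46]. Speed limits (degrees/s): [159.86, 159.86, 180, 180, 180, 180].

### API

Orientations are given as a 3x3 rotation matrix whose columns are the frame's x, y, z axes.
In Python, from station import r gives the robot as it stands.
- The arm moves only by the tool drive_tool, never from a script. Its argument "steps" is one flat list of numbers, 7 for each row, row after row: the turn, a rotation vector about the tool's x, y, z in rad, then the shift along the tool's x, y, z in m, then the opening, from 0 (shut) to 1 (fully open). A call has 1 to 10 rows; each row shifts and turns the commanded pose from where the row before left it, along the tool's axes as they then stand; what a row does not reach is not made up. A row lasts 1/12 s, in which the tool goes at most 41.7 mm and 7.16 degrees, less where a joint would pass 70% of its speed; a pose out of reach is approached as far as the arm can. A call is refused whole if a number of a shift passes 0.0417 or a number of a turn 0.125, either way. A call with a gripper value outside its range is refused whole. The fingers move at their own pace and stop on an object; the grip force is fixed at half the most. Time passes only in rows, so rows that do not move let the fingers close. It gives the time, the measured TCP pose, the force, the opening and the grip force at its end, in the units of the state.
- r.sense(): the state, without advancing time (a new reading comes with each control period).
- r.capture(name): name is "side" or "top"; returns the picture (420x560x3 uint8, blue, green, red); there is no depth.
- r.camera_params(name): a dict with "camera_matrix" (3x3 intrinsics, pixels), "extrinsics" (4x4, takes a point from world to camera coordinates). Camera axes: x right, y down, z forward; pixel columns grow to the right and rows downward; lengths in m; the calibration is good to about 2 mm. A picture is of the moment at which its call begins. camera_params takes no time and is no camera call.
- r.finish_job(): hands the job in; it is judged then, once.
The state is a dict: "time_s": time; "joints": joint angles; "joint_velocities": joint speeds; "effort": joint torques, N m; "tcp_pos": TCP position; "ee_rot": TCP orientation; "wrist_force": force on the tool from outside, world axes, zero at the start; "moment": the same for the moment, N m; "gripper_width": opening from 0.0 (shut) to 1.0 (fully open); "gripper_force": force on a finger pad.
Only numpy, scipy, OpenCV 4.12 (cv2) and the standard library are available. Lean on these libraries where they do the work, as an engineer would, in place of code of your own. Each camera call takes 0.05 s, during which the arm holds its last target. There are 200 camera calls.

### The job

Make the dish shaker safe by pulling its interlock plug up out of its socket and leaving the plug in the shallow steel tray. Then slide every Petri dish across the carrier plate, without lifting it off the plate, until it drops into a pocket, one dish to a pocket. With all dishes seated, draw the plate latch fully out, tip the plate up by its handle to 20 degrees, hold it there for two seconds to see that no dish comes out, lower it fully level again and push the latch fully home; leave the dropper bottle and the tape roll alone.

Things in the scene. Friction and masses are not known exactly. Their poses are not given: they have to be found in the camera images.
- shaker: Fixed white base of the dish shaker, 205 x 300 x 46 mm. Origin on the worktop under its centre; its x axis points away from its front (the handle side), y to its left, z up. The grey connector housing, 50 x 50 mm and 50 mm tall, stands at its left (+y) side.
- tilt (a joint): Tilt of the carrier plate about the hinge line at its far (+x) edge, rad: 0 = level (its lower stop), grows as the handle edge is raised, up to 0.7; 20 degrees = 0.349. The hinge is stiff enough that the plate stays where it is left, tilted or level: about 9 N upward at the handle lifts it and about 2 N downward lowers it.
- hinge (a point): Middle of the hinge line, 54 mm above the worktop; the hinge line runs along the shaker's y axis.
- plate_centre (a point): Centre of the carrier plate's top face, 62 mm above the worktop when level, 115 mm from the hinge line; axes as the shaker's, tilting with the plate. The grey plate is 220 (x) by 320 (y) mm inside a rim 8 mm high and 5 mm thick. The four pockets are in a row along y on the hinge side; the dishes start on the flat half on the handle side.
- handle (a point): Middle of the round steel handle bar, 12 mm thick and 100 mm long along the shaker's y axis, 42 mm out from the plate's front edge and 12 mm above the plate's top face; open below and on both sides. It lies 267 mm from the hinge line and tilts with the plate; at 20 degrees it is about 90 mm higher than when level. It may turn between the fingers.
- latch (a joint): Sliding plate latch on the shaker's right (-y) side, m: 0 = fully home, its steel bolt lying over the plate's rim and locking it level (as it starts); 0.025 = fully out (end stop), the plate free to tip. It slides along the shaker's -y axis to open, +y to close, and takes about 3 N; it stays where it is left.
- latch_grip (a point): Centre of the latch's black upright grip tab, 20 (x) by 14 (y) mm and 32 mm tall, its top 13 mm above this point, about 95 mm above the worktop; moves with the latch. Below the tab (from 18 mm under this point down) are the bolt and its guide block, 34 mm wide.
- plug: Black interlock plug without lead, 80 g. Origin at the centre of the foot of its tongue. From there up its z axis: tongue 28 (x) by 10 (y) mm, 31 mm long, then the grip block 40 (x) by 22 (y) mm from z = 31 to 65 mm (top). Seated, its foot is 20 mm above the worktop, grip block wholly above the socket, z up. A spring detent holds it: about 10 N straight upward frees it within 6 mm, and the tongue is clear after 30 mm.
- socket (a point): Centre of the socket's mouth, on top of the connector housing, 50 mm above the worktop; slot 30 mm deep, along the shaker's x axis.
- tray: Shallow loose steel tray, 120 (x) by 160 (y) by 22 mm high, walls and floor 3 mm. Origin at the centre of its underside.
- dropper: Small amber dropper bottle, 33 mm wide, 102 mm tall, standing; bystander. Origin under its centre.
- tape: Roll of tape lying flat, 104 x 102 x 25 mm; bystander. Origin under its centre.
- dish0: Clear plastic Petri dish with its lid on (fixed to it), 58 mm across, 15 mm high, 40 g; the base is 55 mm across and the lid's skirt begins 4 mm above the underside. Origin at the centre of its underside. Two to four such dishes are there.
- pocket0 (a point): Centre of the floor of a round pocket in the plate, 63 mm across and 5 mm deep (floor 5 mm below the plate's top face), axes as plate_centre. Pockets are 75 mm apart along y; pocket0 is the rightmost (-y). A seated dish stands 10 mm out of it.
- dish1: Clear plastic Petri dish with its lid on (fixed to it), 58 mm across, 15 mm high, 40 g; the base is 55 mm across and the lid's skirt begins 4 mm above the underside. Origin at the centre of its underside. Two to four such dishes are there.
- pocket1 (a point): Centre of the floor of a round pocket in the plate, 63 mm across and 5 mm deep (floor 5 mm below the plate's top face), axes as plate_centre. Pockets are 75 mm apart along y; pocket0 is the rightmost (-y). A seated dish stands 10 mm out of it.
- dish2: Clear plastic Petri dish with its lid on (fixed to it), 58 mm across, 15 mm high, 40 g; the base is 55 mm across and the lid's skirt begins 4 mm above the underside. Origin at the centre of its underside. Two to four such dishes are there.
- pocket2 (a point): Centre of the floor of a round pocket in the plate, 63 mm across and 5 mm deep (floor 5 mm below the plate's top face), axes as plate_centre. Pockets are 75 mm apart along y; pocket0 is the rightmost (-y). A seated dish stands 10 mm out of it.
- dish3: Clear plastic Petri dish with its lid on (fixed to it), 58 mm across, 15 mm high, 40 g; the base is 55 mm across and the lid's skirt begins 4 mm above the underside. Origin at the centre of its underside. Two to four such dishes are there.
- pocket3 (a point): Centre of the floor of a round pocket in the plate, 63 mm across and 5 mm deep (floor 5 mm below the plate's top face), axes as plate_centre. Pockets are 75 mm apart along y; pocket0 is the rightmost (-y). A seated dish stands 10 mm out of it.
Things that resemble listed ones, but are neither listed nor needed, are in the scene too. Leave any green or pink look-alike of the dish2 alone.

How it is judged:
By the outcome, as a careful person would: the job done as asked, in the order asked, and still so for the second after the job is handed in, with the robot touching nothing.
Of dish0, dish1, dish2, dish3 only 2 to 4 are there at a start; the rules pass over those that are not, and their reading is None.
At some moment in a run one of dish0, dish1, dish2, dish3, tray may be knocked a few centimetres aside while the robot is not near it.
Once in a run the grip may slacken for a moment while it holds something.
It also fails if it takes over 208 s, if anything falls off the work surface, if the arm or the gripper's body presses on something with over 40 N, if the wrist force passes 120 N, or if a joint passes its speed limit or range.

## Working session

There is one attempt and no reset: what is moved stays moved. The work goes in short steps, Python scripts to look and compute and a tool call to move; the robot and the scene stay as the last step left them, time stands still between calls to the robot, and variables do not carry over. Pictures are saved under pics/ and viewed, at most 14 in all, crops included, and the job is handed in when it is done.

Besides the shell and the picture viewer there is one more tool, called after "Call:" as name(argument=value, ...) on one line, values as JSON. drive_tool: Moves the arm, as the interface text tells. Its arguments: {"type":"object","properties":{"steps":{"type":"array"}},"required":["steps"]}

```bash
ls; mkdir -p pics; python3 - <<'E'
from station import r
import cv2,numpy as np
s=r.sense();print(s['time_s'],s['tcp_pos'],s['ee_rot'],s['gripper_width'])
for n in("side","top"):
    cv2.imwrite(f"pics/{n}0.png",r.capture(n));p=r.camera_params(n);print(n,np.round(p["camera_matrix"],1).tolist(),np.round(p["extrinsics"],3).tolist())
E
```

```text
pics
0.0 [ 0.24479729 -0.5744516   0.24045664] [[-9.20040107e-01 -3.91823056e-01 -9.45056673e-04]
 [-3.91824184e-01  9.20037991e-01  1.97570655e-03]
 [ 9.53606649e-05  2.18802532e-03 -9.99997602e-01]] 1.0055503657028049
side [[416.4, 0.0, 284.7], [0.0, 416.4, 206.7], [0.0, 0.0, 1.0]] [[-0.829, -0.559, -0.01, 0.458], [-0.349, 0.532, -0.772, 0.291], [0.437, -0.636, -0.636, 0.857], [0.0, 0.0, 0.0, 1.0]]
top [[481.7, 0.0, 285.3], [0.0, 481.7, 206.7], [0.0, 0.0, 1.0]] [[-0.001, -1.0, -0.002, -0.031], [-0.99, 0.001, -0.14, 0.566], [0.14, 0.001, -0.99, 1.599], [0.0, 0.0, 0.0, 1.0]]
```

View pics/top0.png

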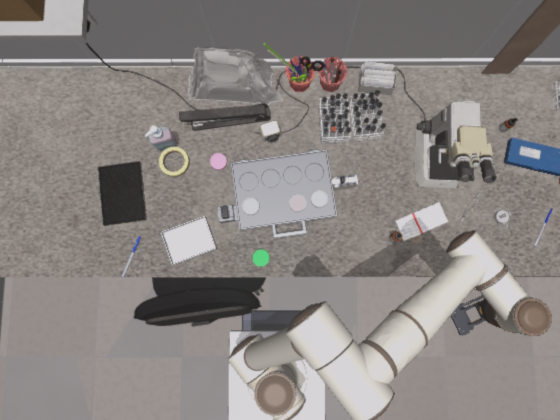

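View pics/side0.png

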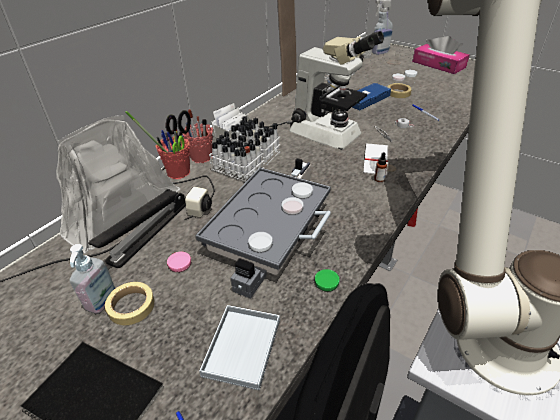

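The top view shows the shaker at (284,190), with dishes at (251,206), (298,203) and (319,199), the plug at (227,213), the tray at (189,240), the latch at (345,182), and green (261,258) and pink (218,161) look-alikes off the plate. The side view agrees. I'll enlarge the shaker region next.

```bash
cat > h.py <<'E'
import cv2,numpy as np
from station import r
def ray(n,u,v):
    p=r.camera_params(n);K=np.array(p["camera_matrix"]);E=np.array(p["extrinsics"])
    d=E[:3,:3].T@np.linalg.inv(K)@[u,v,1];o=-E[:3,:3].T@E[:3,3];return o,d
def onz(n,u,v,z):
    o,d=ray(n,u,v);return (o+d*(z-o[2])/d[2])
def proj(n,P):
    p=r.camera_params(n);q=np.array(p["extrinsics"])[:3]@np.append(P,1);q=np.array(p["camera_matrix"])@q;return q[:2]/q[2]
def tri(u1,u2):
    o1,d1=ray("top",*u1);o2,d2=ray("side",*u2)
    t=np.linalg.lstsq(np.stack([d1,-d2],1),o2-o1,rcond=None)[0];a=o1+d1*t[0];b=o2+d2*t[1];return (a+b)/2,np.linalg.norm(a-b)
E
python3 - <<'E'
import cv2,numpy as np
t=cv2.imread("pics/top0.png")[140:270,155:365];s=cv2.imread("pics/side0.png")[150:390,190:390]
a=cv2.resize(t,None,fx=3.8,fy=3.8,interpolation=cv2.INTER_CUBIC);cv2.imwrite("pics/topc.png",a)
cv2.imwrite("pics/sidec.png",cv2.resize(s,None,fx=2.5,fy=2.5,interpolation=cv2.INTER_CUBIC))
E
```

```text
(no output)
```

View pics/topc.png

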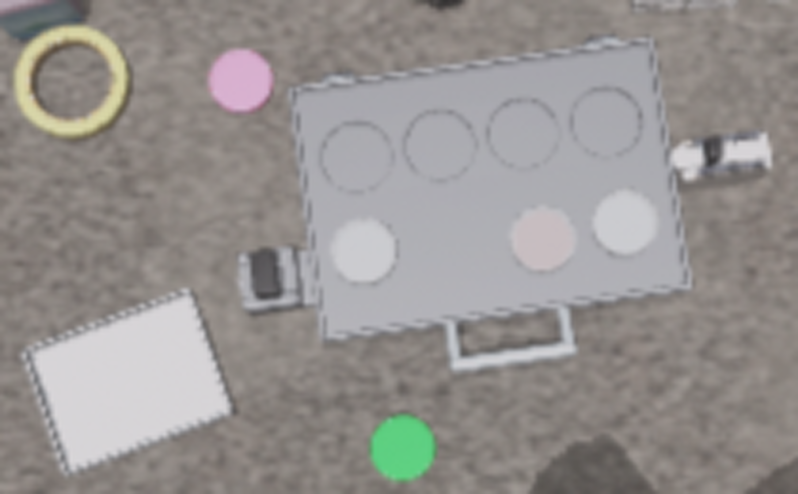

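View pics/sidec.png

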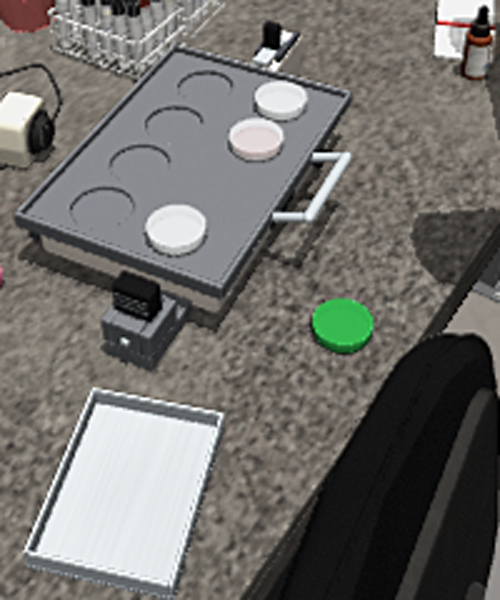

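The crop shows three clear dishes on the plate at (363,251), (543,238) and (625,222). The middle one has a faint pinkish filling. It's on the plate and clear-lidded, unlike the solid pink (240,80) and green (402,447) look-alikes lying on the bench. So these three are the dishes to move, and the other two stay where they are.

```bash
python3 - <<'E'
from h import *
f=lambda u,v:((u+.5)/3.8+154.5,(v+.5)/3.8+139.5)
def T(u,v,z): return onz("top",*f(u,v),z)
c=np.array([T(*p,.070) for p in[(291,90),(652,40),(690,288),(325,338)]]);print("corners",c.round(4).tolist())
print("sizes",[np.linalg.norm(c[i]-c[(i+1)%4]).round(3) for i in range(4)],"centre",c.mean(0).round(4))
pk=np.array([T(*p,.062) for p in[(357,157),(440,146),(523,133),(606,122)]]);print("pockets 3..0",pk.round(4).tolist(),np.linalg.norm(pk[0]-pk[3])/3)
y=(c[0]-c[1])+(c[3]-c[2])+(pk[0]-pk[3]);y/=np.linalg.norm(y);print("yaw",np.degrees(np.arctan2(-y[0],y[1])))
for n,p,z in[("dL",(363,251),.077),("dM",(543,238),.077),("dR",(625,222),.077),("plug",(265,274),.083),("plugtop",(265,274),.085),("latch",(713,152),.095),("handL",(455,364),.074),("handR",(573,348),.074),("tray0",(25,355),.022),("tray1",(188,292),.022),("tray2",(231,410),.022),("tray3",(68,472),.022),("pinkoff",(240,80),.012),("green",(402,447),.012)]: print(n,T(*p,z).round(4))
g=lambda u,v:((u+.5)/2.5+189.5,(v+.5)/2.5+149.5)
print("plug tri",tri(f(265,274),g(137,287)));print("latch tri",tri(f(713,143),g(272,28)));print("dropper",onz("side",381,180,0))
E
```

```text
corners [[0.7107, 0.1509, 0.07], [0.7559, -0.1711, 0.07], [0.5327, -0.2015, 0.07], [0.4891, 0.1179, 0.07]]
sizes [np.float64(0.325), np.float64(0.225), np.float64(0.322), np.float64(0.224)] centre [ 0.6221 -0.0259  0.07  ]
pockets 3..0 [[0.6515, 0.0921, 0.062], [0.6613, 0.0183, 0.062], [0.673, -0.0557, 0.062], [0.683, -0.1297, 0.062]] 0.07470077032284664
yaw 7.933885274679964
dL [0.5648 0.0849 0.077 ]
dM [ 0.5761 -0.0727  0.077 ]
dR [ 0.5902 -0.1447  0.077 ]
plug [0.5438 0.1696 0.083 ]
plugtop [0.5436 0.1693 0.085 ]
latch [ 0.649  -0.2208  0.095 ]
handL [0.4659 0.0042 0.074 ]
handR [ 0.4797 -0.0984  0.074 ]
tray0 [0.4787 0.3919 0.022 ]
tray1 [0.5355 0.2467 0.022 ]
tray2 [0.4291 0.2058 0.022 ]
tray3 [0.3742 0.35   0.022 ]
pinkoff [0.7338 0.2048 0.012 ]
green [0.3964 0.0532 0.012 ]
plug tri (array([0.54472606, 0.1702822 , 0.08001162]), np.float64(0.0011925520364469285))
latch tri (array([ 0.65347521, -0.2207175 ,  0.10379511]), np.float64(0.003807264135760833))
dropper [ 0.45879661 -0.40544441  0.        ]
```

Measured sizes agree with those given: rim 325 × 224 mm, pocket pitch 74.7 mm, yaw about 7.9°. I'll set out towards the plug, turning the tool y axis onto the shaker's y axis on the way.

Call:
drive_tool(steps=[0,0,0.088,0,0,0,1,0,0,0.088,0,0,0,1,0,0,0.088,0,0,0,1,0,0,0,-0.02,0.0348,0,0.46,0,0,0,-0.02,0.0348,0,0.46,0,0,0,-0.02,0.0348,0,0.46,0,0,0,-0.02,0.0348,0,0.46,0,0,0,-0.02,0.0348,0,0.46,0,0,0,-0.02,0.0348,0,0.46,0,0,0,-0.02,0.0348,0,0.46])

```text
time_s: 0.93
tcp_pos: [0.35, -0.3124, 0.2413]
ee_rot: [[-0.99, -0.138, -0.0], [-0.138, 0.99, 0.0], [0.0, 0.0, -1.0]]
wrist_force: [1.1, 0.2, -0.8]
gripper_width: 0.555
gripper_force: 0.0
```

Call:
drive_tool(steps=[0,0,0,-0.02,0.0348,0,0.46,0,0,0,-0.02,0.0348,0,0.46,0,0,0,-0.02,0.0348,0,0.46,0,0,0,-0.02,0.0348,0,0.46,0,0,0,-0.02,0.0348,0,0.46,0,0,0,-0.02,0.0348,0,0.46,0,0,0,-0.02,0.0348,0,0.46,0,0,0,-0.02,0.0348,0,0.46,0,0,0,-0.02,0.0348,0,0.46,0,0,0,-0.02,0.0348,0,0.46])

```text
time_s: 1.77
tcp_pos: [0.4999, 0.06, 0.2414]
ee_rot: [[-0.99, -0.139, -0.0], [-0.139, 0.99, -0.0], [0.0, 0.0, -1.0]]
wrist_force: [0.8, -1.1, -0.8]
gripper_width: 0.455
gripper_force: 0.0
```

Call:
drive_tool(steps=[0,0,0,-0.02,0.0348,0,0.46,0,0,0,-0.02,0.0348,0,0.46,0,0,0,-0.02,0.0348,0,0.46,0,0,0,0,0,0.02,0.46,0,0,0,0,0,0.02,0.46,0,0,0,0,0,0,0.46])

```text
time_s: 2.27
tcp_pos: [0.5422, 0.1694, 0.1967]
ee_rot: [[-0.99, -0.139, -0.009], [-0.138, 0.99, -0.004], [0.01, -0.002, -1.0]]
wrist_force: [-1.0, -0.8, -0.5]
gripper_width: 0.46
gripper_force: 0.0
```

Call:
drive_tool(steps=[0,0,0,0,0,0.03,0.46,0,0,0,0,0,0.03,0.46,0,0,0,0,0,0.03,0.46,0,0,0,0,0,0.02,0.46,0,0,0,0,0,0.015,0.46,0,0,0,0,0,0.003,0.46,0,0,0,0,0,0,0.46])

```text
time_s: 2.85
tcp_pos: [0.5447, 0.1692, 0.0733]
ee_rot: [[-0.99, -0.138, -0.001], [-0.138, 0.99, -0.001], [0.001, -0.001, -1.0]]
wrist_force: [0.6, 0.4, 0.8]
gripper_width: 0.457
gripper_force: 0.0
```

Call:
drive_tool(steps=[0,0,0,0,0,0,0,0,0,0,0,0,0,0,0,0,0,0,0,0,0,0,0,0,0,0,0,0,0,0,0,0,0,0,0])

```text
time_s: 3.27
tcp_pos: [0.5456, 0.1706, 0.0748]
ee_rot: [[-0.99, -0.139, 0.002], [-0.139, 0.99, 0.002], [-0.003, 0.002, -1.0]]
wrist_force: [-0.7, 3.3, 3.6]
gripper_width: 0.254
gripper_force: 29.2
```

```bash
python3 - <<'E'
from h import *
for z in(.0,.1,.2,.3,.4):
    P=onz("side",372,287,z);print(z,P.round(3),proj("top",P).round(0))
s=r.capture("side")[180:330,180:320];cv2.imwrite("pics/s1.png",cv2.resize(s,None,fx=3.5,fy=3.5))
E
```

```text
0.0 [0.3   0.006 0.   ] [274. 286.]
0.1 [0.275 0.088 0.1  ] [248. 295.]
0.2 [0.25  0.171 0.2  ] [217. 304.]
0.3 [0.225 0.254 0.3  ] [182. 316.]
0.4 [0.2   0.337 0.4  ] [141. 329.]
```

View pics/s1.png

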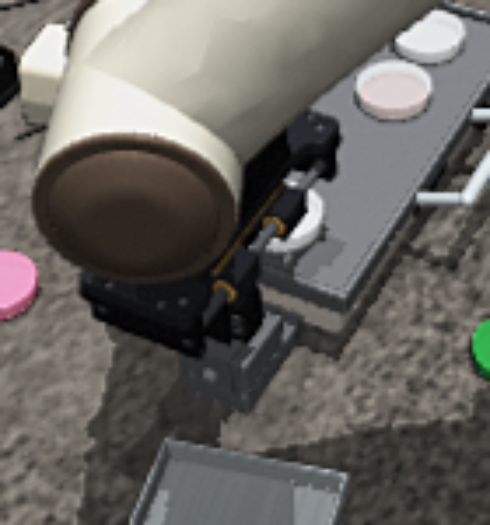

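The picture shows the fingers on the plug; the 22 mm opening matches the grip block. I'll pull it straight up.

Call:
drive_tool(steps=[0,0,0,0,0,-0.005,0,0,0,0,0,0,-0.005,0,0,0,0,0,0,-0.005,0,0,0,0,0,0,-0.01,0,0,0,0,0,0,-0.015,0,0,0,0,0,0,-0.02,0,0,0,0,0,0,-0.02,0,0,0,0,0,0,-0.015,0,0,0,0,0,0,0,0])

```text
time_s: 4.07
tcp_pos: [0.5466, 0.1695, 0.1735]
ee_rot: [[-0.99, -0.139, 0.006], [-0.139, 0.99, 0.001], [-0.007, 0.001, -1.0]]
wrist_force: [-0.3, 0.2, -0.4]
gripper_width: 0.252
gripper_force: 30.0
```

```bash
python3 - <<'E'
from h import *
s=r.sense();print(s['tcp_pos'],s['wrist_force'],s['gripper_width'],s['gripper_force'],s['joints'])
cv2.imwrite("pics/t2.png",r.capture("top"));S=r.capture("side");cv2.imwrite("pics/s2.png",S)
cv2.imwrite("pics/s2c.png",cv2.resize(S[150:390,130:390],None,fx=2.3,fy=2.3))
E
```

```text
[0.54657447 0.16948182 0.17349164] [-0.28120008  0.20803543 -0.44398936] 0.2524831885068088 29.99862089753151 [  33.51162816   20.09181582  -13.04001188    0.15731205  -56.51502031
 -115.60587493]
```

View pics/s2c.png

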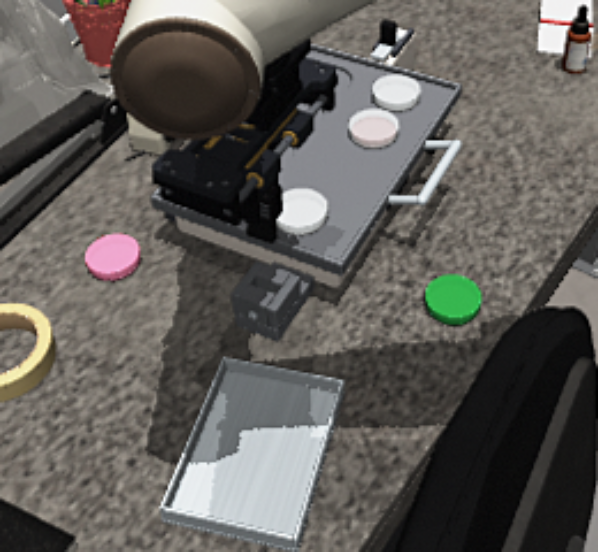

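Call:
drive_tool(steps=[0,0,0,0.0165,0.0345,0,0,0,0,0,0.0165,0.0345,0,0,0,0,0,0.0165,0.0345,0,0,0,0,0,0.0165,0.0345,0,0,0,0,0,0,0,0.03,0,0,0,0,0,0,0.03,0,0,0,0,0,0,0.025,0,0,0,0,0,0,0.012,0,0,0,0,0,0,0,0])

```text
time_s: 4.92
tcp_pos: [0.4579, 0.2945, 0.0673]
ee_rot: [[-0.99, -0.138, -0.007], [-0.138, 0.99, -0.008], [0.008, -0.007, -1.0]]
wrist_force: [-0.1, -1.6, -1.0]
gripper_width: 0.251
gripper_force: 30.0
```

```bash
python3 - <<'E'
from h import *
s=r.sense();print(s['tcp_pos'],s['wrist_force'],s['gripper_width'],s['gripper_force'])
cv2.imwrite("pics/t3.png",r.capture("top"));S=r.capture("side");cv2.imwrite("pics/s3.png",S)
cv2.imwrite("pics/s3c.png",cv2.resize(S[200:420,130:390],None,fx=2.3,fy=2.3))
E
```

```text
[0.45790882 0.2945024  0.06734248] [-0.07752948 -1.63819596 -0.95333854] 0.25143250245450743 29.99843079596758
```

View pics/s3c.png

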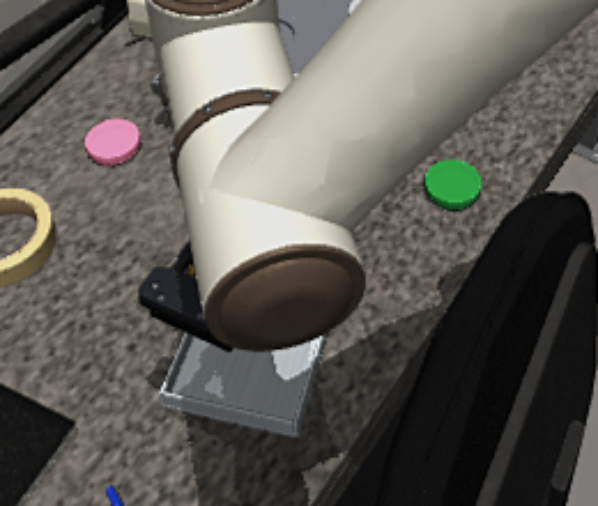

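The gripper is over the tray, which hasn't moved. I'll lower a little, release and lift off.

Call:
drive_tool(steps=[0,0,0,0,0,0.003,0,0,0,0,0,0,0,0,0,0,0,0,0,0,0.3,0,0,0,0,0,0,0.4,0,0,0,0,0,0,0.6,0,0,0,0,0,0,0.6,0,0,0,0,0,-0.03,0.6,0,0,0,0,0,-0.04,0.6,0,0,0,0,0,-0.04,0.6,0,0,0,0,0,-0.03,0.6])

```text
time_s: 5.85
tcp_pos: [0.4611, 0.2976, 0.2122]
ee_rot: [[-0.99, -0.139, 0.003], [-0.139, 0.99, 0.002], [-0.003, 0.002, -1.0]]
wrist_force: [0.4, 1.1, 0.5]
gripper_width: 0.593
gripper_force: 0.0
```

Call:
drive_tool(steps=[0,0,-0.1208,0,0,0,0.8,0,0,-0.1208,0,0,0,0.8,0,0,-0.1208,0,0,0,0.8,0,0,-0.1208,0,0,0,0.8,0,0,-0.1208,0,0,0,0.8,0,0,-0.1208,0,0,0,0.8,0,0,-0.1208,0,0,0,0.8,0,0,-0.1208,0,0,0,0.8,0,0,-0.1208,0,0,0,0.8,0,0,-0.1208,0,0,0,0.8])

```text
time_s: 6.68
tcp_pos: [0.4603, 0.2972, 0.2087]
ee_rot: [[-0.216, -0.976, 0.0], [-0.976, 0.216, 0.0], [-0.0, -0.0, -1.0]]
wrist_force: [-0.0, 0.4, 0.3]
gripper_width: 0.804
gripper_force: 0.0
```

Call:
drive_tool(steps=[0,0,-0.1208,0,0,0,0.8,0,0,-0.1208,0,0,0,0.8,0,0,-0.1208,0,0,0,0.8,0,0,0,-0.04,0,0,0.8,0,0,0,0,0,0,0.8])

```text
time_s: 7.1
tcp_pos: [0.4553, 0.3406, 0.2089]
ee_rot: [[0.14, -0.99, 0.002], [-0.99, -0.14, 0.003], [-0.002, -0.003, -1.0]]
wrist_force: [0.1, -0.3, -0.4]
gripper_width: 0.803
gripper_force: 0.0
```

```bash
python3 - <<'E'
from h import *
s=r.sense();print(s['tcp_pos'],s['joints'],s['ee_rot'][:,1])
t=r.capture("top");cv2.imwrite("pics/t4.png",t);S=r.capture("side");cv2.imwrite("pics/s4.png",S)
a=cv2.resize(t[140:270,155:365],None,fx=3,fy=3,interpolation=cv2.INTER_CUBIC);b=cv2.resize(S[170:400,190:400],None,fx=.85,fy=.85) 
cv2.imwrite("pics/c4.png",a)
E
```

```text
[0.45525474 0.34057151 0.20890875] [ 5.31320104e+01  1.79547011e+01 -1.06069970e+01  1.79740849e-02
 -6.12442165e+01 -4.50711891e+01] [-0.99009575 -0.14036989 -0.00258735]
```

View pics/c4.png

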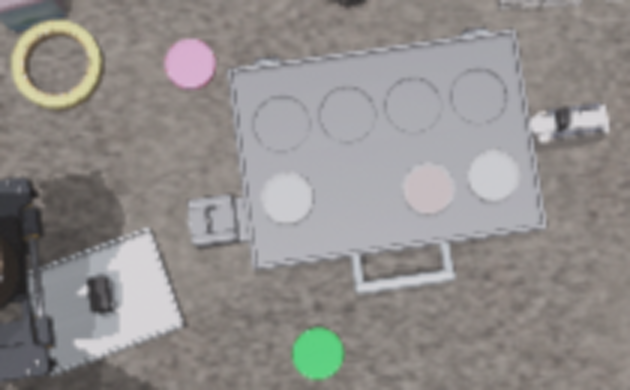

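The plug is in the tray at crop (100,293), the socket is empty and the dishes haven't moved. I'll go to the left dish.

Call:
drive_tool(steps=[0,0,0,0.0384,-0.0104,0,0.8,0,0,0,0.0384,-0.0104,0,0.8,0,0,0,0.0384,-0.0104,0,0.8,0,0,0,0.0384,-0.0104,0,0.8,0,0,0,0.0384,-0.0104,0,0.8,0,0,0,0.0384,-0.0104,0,0.8,0,0,0,0.0384,-0.0104,0,0.8,0,0,0,0,0,0.035,0.8,0,0,0,0,0,0.035,0.8,0,0,0,0,0,0,0.8])

```text
time_s: 8.03
tcp_pos: [0.5593, 0.0776, 0.1322]
ee_rot: [[0.133, -0.991, -0.014], [-0.991, -0.133, -0.003], [0.001, 0.014, -1.0]]
wrist_force: [-1.7, -0.5, -1.0]
gripper_width: 0.8
gripper_force: 0.0
```

Call:
drive_tool(steps=[0,0,0,0,0,0,0.8])

```text
time_s: 8.12
tcp_pos: [0.563, 0.0795, 0.1375]
ee_rot: [[0.137, -0.991, -0.004], [-0.991, -0.137, -0.002], [0.002, 0.004, -1.0]]
wrist_force: [1.4, -0.0, 0.9]
gripper_width: 0.802
gripper_force: 0.0
```

```bash
python3 - <<'E'
from h import *
s=r.sense();print(s['tcp_pos'],s['wrist_force'])
S=r.capture("side")
cv2.imwrite("pics/s5c.png",cv2.resize(S[150:320,170:350],None,fx=3,fy=3))
E
```

```text
[0.56301091 0.07948278 0.13749672] [ 1.42096383 -0.02708565  0.92496881]
```

View pics/s5c.png

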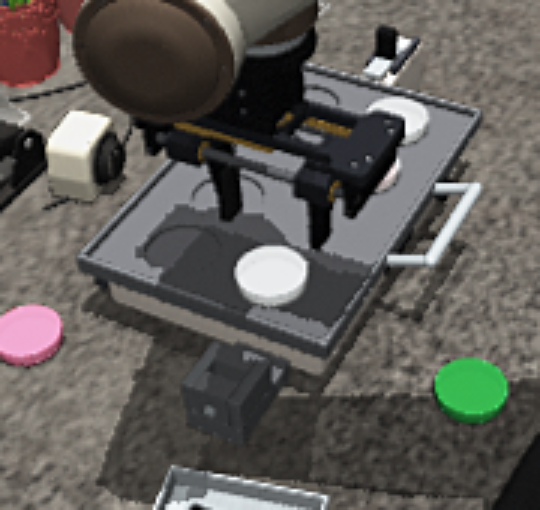

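The side view shows the open fingers at crop (230,200) and (320,230), above the left dish at (272,272) and straddling it along shaker x. I'll correct the position, descend and close to a cage.

Call:
drive_tool(steps=[0,0,0,-0.005,-0.003,0.02,0.8,0,0,0,0,0,0.018,0.8,0,0,0,0,0,0.01,0.8,0,0,0,0,0,0,0.8,0,0,0,0,0,0,0.8])

```text
time_s: 8.58
tcp_pos: [0.5671, 0.0866, 0.0919]
ee_rot: [[0.139, -0.99, 0.002], [-0.99, -0.139, 0.0], [0.0, -0.002, -1.0]]
wrist_force: [0.6, -0.2, 1.0]
gripper_width: 0.797
gripper_force: 0.0
```

Call:
drive_tool(steps=[0,0,0,0,0,0.004,0.75,0,0,0,0,0,0.0035,0.7,0,0,0,0,0,0,0.7,0,0,0,0,0,0,0.7])

```text
time_s: 8.92
tcp_pos: [0.5664, 0.086, 0.0833]
ee_rot: [[0.138, -0.99, 0.0], [-0.99, -0.138, 0.0], [-0.0, -0.0, -1.0]]
wrist_force: [-0.2, 0.3, 0.7]
gripper_width: 0.713
gripper_force: 0.1
```

Call:
drive_tool(steps=[0,0,0,0.0005,-0.004,0,0.7,0,0,0,0.0005,-0.007,0,0.7,0,0,0,0.0005,-0.008,0,0.7,0,0,0,0.0005,-0.008,0,0.7,0,0,0,0.0005,-0.008,0,0.7,0,0,0,0.0005,-0.008,0,0.7,0,0,0,0.0005,-0.008,0,0.7,0,0,0,0.0005,-0.008,0,0.7,0,0,0,0.0005,-0.008,0,0.7,0,0,0,0,0,0,0.7])

```text
time_s: 9.75
tcp_pos: [0.6353, 0.091, 0.083]
ee_rot: [[0.138, -0.99, 0.002], [-0.99, -0.138, 0.0], [0.0, -0.002, -1.0]]
wrist_force: [0.6, 0.8, 0.6]
gripper_width: 0.699
gripper_force: 0.4
```

```bash
python3 - <<'E'
from h import *
s=r.sense();print(s['tcp_pos'],s['wrist_force'],s['gripper_width'],s['gripper_force'])
S=r.capture("side");cv2.imwrite("pics/s6.png",S)
cv2.imwrite("pics/s6c.png",cv2.resize(S[150:320,170:350],None,fx=3,fy=3))
E
```

```text
[0.63528805 0.09102821 0.08295023] [0.6366047  0.82804114 0.61691989] 0.6989838854755634 0.35728507675230503
```

View pics/s6c.png

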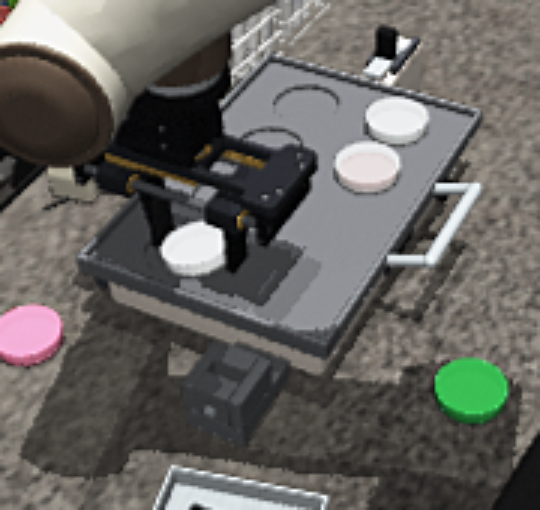

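The side crop shows the dish at (195,248), caged between the fingers and entering pocket 3's area. I'll push the last bit, release and lift.

Call:
drive_tool(steps=[0,0,0,0.0003,-0.006,0,0.7,0,0,0,0.0003,-0.006,0,0.7,0,0,0,0,-0.005,0,0.7,0,0,0,0,0,0,0.7,0,0,0,0,0,0,0.7])

```text
time_s: 10.22
tcp_pos: [0.6504, 0.0926, 0.0829]
ee_rot: [[0.138, -0.99, -0.0], [-0.99, -0.138, 0.0], [-0.0, 0.0, -1.0]]
wrist_force: [-0.5, 0.2, 1.2]
gripper_width: 0.696
gripper_force: 0.0
```

Call:
drive_tool(steps=[0,0,0,0,0,0,0.8,0,0,0,0,0,0,0.8,0,0,0,0,0,-0.02,0.8,0,0,0,0,0,-0.03,0.8,0,0,0,0.035,0.015,0,0.8,0,0,0,0.04,0.015,0,0.8,0,0,0,0.04,0.015,0,0.8,0,0,0,0.04,0.015,0,0.8,0,0,0,0,0.01,0,0.8,0,0,0,0,0,0,0.8])

```text
time_s: 11.05
tcp_pos: [0.6008, -0.0699, 0.1332]
ee_rot: [[0.134, -0.991, -0.001], [-0.991, -0.134, 0.0], [-0.0, 0.001, -1.0]]
wrist_force: [0.2, 0.6, -0.4]
gripper_width: 0.798
gripper_force: 0.0
```

```bash
cat > d.py <<'E'
from h import *
def blobs(n,img):
    h=img.astype(int);mn=h.min(2);mx=h.max(2)
    m=((mn>(185 if n=="top" else 175))&(mx-mn<45)).astype(np.uint8)
    c,_=cv2.findContours(m,cv2.RETR_EXTERNAL,cv2.CHAIN_APPROX_NONE);out=[]
    for k in c:
        a=cv2.contourArea(k)
        if 80<a<900:
            x,y,w,hh=cv2.boundingRect(k);out.append(((x+w/2-.5,y+hh/2-.5),(w,hh),a))
    return out
def near(P):
    C=np.array([.6221,-.0259]);d=P[:2]-C;x=np.array([.9904,.138]);y=np.array([-.138,.9904])
    return np.array([d@x,d@y])
def report(tag):
    s=r.sense();print(np.round(s['tcp_pos'],4),np.round(s['wrist_force'],1),s['gripper_width'])
    for n in("top","side"):
        I=r.capture(n);cv2.imwrite(f"pics/{tag}_{n}.png",I)
        for b in blobs(n,I):
            P=onz(n,*b[0],.077);Q=onz(n,*b[0],.072);q=near(P)
            if abs(q[0])<.13 and abs(q[1])<.17: print(n,np.round(b[0],1),b[1],b[2],"plate xy@77",q.round(4),"@72",near(Q).round(4),Q[:2].round(4))
E
python3 -c "
from d import *
report('a')"
```

```text
[ 0.6008 -0.0699  0.1332] [ 0.2  0.6 -0.4] 0.7980644618513383
top [319.  197.5] (15, 16) 163.5 plate xy@77 [-0.0461 -0.1132] @72 [-0.0453 -0.1136] [ 0.5929 -0.1447]
top [236.5 182. ] (40, 27) 540.0 plate xy@77 [0.0444 0.1526] @72 [0.0454 0.153 ] [0.646  0.1319]
top [274.5 176. ] (28, 25) 462.5 plate xy@77 [0.0469 0.0238] @72 [0.048  0.0238] [0.6663 0.0043]
side [230.  231.5] (23, 18) 299.5 plate xy@77 [0.0403 0.1235] @72 [0.0436 0.1191] [0.6488 0.0981]
side [292. 204.] (21, 15) 218.5 plate xy@77 [-0.0518 -0.0388] @72 [-0.0492 -0.0443] [ 0.5795 -0.0766]
side [304.5 189.5] (16, 16) 139.5 plate xy@77 [-0.0559 -0.1112] @72 [-0.0533 -0.1173] [ 0.5855 -0.1494]
```

```bash
python3 - <<'E'
import cv2,numpy as np
a=cv2.imread("pics/a_side.png")[170:270,190:340];b=cv2.imread("pics/a_top.png")[150:225,225:345]
a=cv2.resize(a,(600,400),interpolation=cv2.INTER_CUBIC)[:, :400];b=cv2.resize(b,(400,250),interpolation=cv2.INTER_CUBIC)
b=cv2.copyMakeBorder(b,0,150,0,0,cv2.BORDER_CONSTANT);cv2.imwrite("pics/ac.png",np.hstack([a,b]))
E
```

```text
(no output)
```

View pics/ac.png

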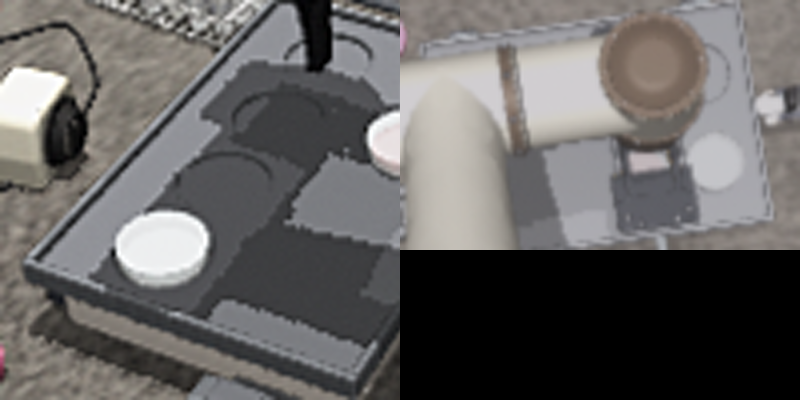

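Left: a dish at crop (161,245), sitting in pocket 3. Right: the arm hides the rest. I'll compare the lid centre with the expected projections.

```bash
python3 - <<'E'
from d import *
I=cv2.imread("pics/a_side.png")
for z in(.057,.062,.072,.077): print(z,proj("side",[.651,.0925,z]).round(1))
# reference: unseated dL at start in side0 blob vs projection
S=cv2.imread("pics/side0.png")
for b in blobs("side",S):
    if 180<b[0][0]<330 and 170<b[0][1]<260: print("start",b[0],b[1],b[2])
for P in([.5648,.0849],[.5761,-.0727],[.5902,-.1447]): print("proj@77",proj("side",P+[.077]).round(1),"@62",proj("side",P+[.062]).round(1))
print(I[222:244,230].min(1))
E
```

```text
0.057 [231.3 234.3]
0.062 [231.1 232.8]
0.072 [230.8 229.9]
0.077 [230.6 228.4]
start (259.5, 241.0) (24, 19) 318.5
start (314.0, 224.0) (31, 27) 110.5
start (292.5, 203.5) (22, 14) 215.0
start (195.5, 194.5) (20, 16) 186.5
start (302.0, 189.0) (21, 15) 204.5
proj@77 [260.3 240. ] @62 [260.6 244.4]
proj@77 [292.3 203.8] @62 [292.3 208.1]
proj@77 [302.2 188.4] @62 [302.1 192.6]
[126 239 236 231 230 236 237 237 237 237 236 237 237 236 238 241 230 192
 193 134  81  79]
```

Seated: with the offset from the start picture taken out, the lid centre projects to (230.8,230.5). That fits a height of 72 mm, not 77. Next is the middle dish, into pocket 1.

Call:
drive_tool(steps=[0,0,0,-0.0005,0.015,0,0.8,0,0,0,0,0.01,0.01,0.8,0,0,0,0,0,0.015,0.8,0,0,0,0,0,0.015,0.8,0,0,0,0,0,0.005,0.8,0,0,0,0,0,0,0.8,0,0,0,0,0,0,0.8])

```text
time_s: 11.73
tcp_pos: [0.579, -0.0696, 0.0882]
ee_rot: [[0.14, -0.99, 0.0], [-0.99, -0.14, -0.0], [0.0, -0.0, -1.0]]
wrist_force: [0.4, -0.2, -0.3]
gripper_width: 0.798
gripper_force: 0.0
```

Call:
drive_tool(steps=[0,0,0,0.0025,0.003,0.005,0.8,0,0,0,0,0,0,0.75,0,0,0,0,0,0,0.7,0,0,0,0,0,0,0.7])

```text
time_s: 12.07
tcp_pos: [0.5758, -0.0734, 0.0835]
ee_rot: [[0.138, -0.99, 0.001], [-0.99, -0.138, 0.0], [0.0, -0.001, -1.0]]
wrist_force: [1.1, -0.2, 0.7]
gripper_width: 0.719
gripper_force: 0.0
```

Call:
drive_tool(steps=[0,0,0,-0.0003,-0.004,0,0.7,0,0,0,-0.0003,-0.007,0,0.7,0,0,0,-0.0003,-0.008,0,0.7,0,0,0,-0.0003,-0.008,0,0.7,0,0,0,-0.0003,-0.008,0,0.7,0,0,0,-0.0003,-0.008,0,0.7,0,0,0,-0.0003,-0.008,0,0.7,0,0,0,-0.0003,-0.008,0,0.7,0,0,0,-0.0003,-0.008,0,0.7,0,0,0,-0.0003,-0.008,0,0.7])

```text
time_s: 12.9
tcp_pos: [0.6503, -0.0599, 0.0829]
ee_rot: [[0.138, -0.99, 0.0], [-0.99, -0.138, 0.0], [-0.0, -0.0, -1.0]]
wrist_force: [0.0, -0.5, 1.0]
gripper_width: 0.7
gripper_force: 0.2
```

Call:
drive_tool(steps=[0,0,0,0,-0.008,0,0.7,0,0,0,0,-0.006,0,0.7,0,0,0,0,0,0,0.7,0,0,0,0,0,0,0.7])

```text
time_s: 13.23
tcp_pos: [0.6637, -0.058, 0.0829]
ee_rot: [[0.138, -0.99, 0.0], [-0.99, -0.138, 0.0], [-0.0, -0.0, -1.0]]
wrist_force: [0.4, -0.6, 0.1]
gripper_width: 0.7
gripper_force: 0.2
```

Call:
drive_tool(steps=[0,0,0,-0.0003,-0.005,0,0.7,0,0,0,0,-0.0045,0,0.7,0,0,0,0,0,0,0.7,0,0,0,0,0,0,0.7,0,0,0,0,0,0,0.8,0,0,0,0,0,0,0.8,0,0,0,0,0,-0.02,0.8,0,0,0,0,0,-0.03,0.8])

```text
time_s: 13.9
tcp_pos: [0.6701, -0.0566, 0.1297]
ee_rot: [[0.137, -0.99, -0.009], [-0.991, -0.137, -0.0], [-0.001, 0.009, -1.0]]
wrist_force: [0.4, 0.7, -0.1]
gripper_width: 0.795
gripper_force: 0.0
```

Call:
drive_tool(steps=[0,0,0,0.026,0.031,0,0.8,0,0,0,0.026,0.031,0,0.8,0,0,0,0.024,0.031,0,0.8,0,0,0,0,0,0,0.8,0,0,0,0,0,0,0.8])

```text
time_s: 14.32
tcp_pos: [0.5896, -0.1461, 0.1337]
ee_rot: [[0.135, -0.991, 0.0], [-0.991, -0.135, 0.0], [0.0, -0.0, -1.0]]
wrist_force: [0.3, 0.4, 0.3]
gripper_width: 0.801
gripper_force: 0.0
```

```bash
python3 -c "
from d import *
report('b')
for P in([.672,-.0564],[.5902,-.1447],[.651,.0925]): print([proj('side',P+[z]).round(1) for z in(.072,.077)])"
```

```text
[ 0.5896 -0.1461  0.1337] [0.3 0.4 0.3] 0.8006732755185221
top [303.5 177.5] (26, 22) 462.5 plate xy@77 [ 0.0283 -0.0718] @72 [ 0.0293 -0.0721] [ 0.6611 -0.0933]
top [265.5 178.5] (38, 24) 535.0 plate xy@77 [0.0427 0.0548] @72 [0.0437 0.0549] [0.6578 0.0345]
side [230.  231.5] (23, 18) 298.0 plate xy@77 [0.0403 0.1235] @72 [0.0436 0.1191] [0.6488 0.0981]
side [259.  196.5] (21, 14) 200.0 plate xy@77 [ 0.0431 -0.0296] @72 [ 0.0464 -0.0351] [ 0.6729 -0.0543]
side [302.  189.5] (21, 16) 212.5 plate xy@77 [-0.0496 -0.1082] @72 [-0.047  -0.1143] [ 0.5913 -0.1456]
[array([259.7, 196.2]), array([259.6, 194.8])]
[array([302.2, 189.8]), array([302.2, 188.4])]
[array([230.8, 229.9]), array([230.6, 228.4])]
```

The middle dish is seated: (259,196.5) against an expected (259.7,196.2). Next is the right dish, into pocket 0.

Call:
drive_tool(steps=[0,0,0,-0.001,0,0.015,0.8,0,0,0,0,0,0.015,0.8,0,0,0,0,0,0.015,0.8,0,0,0,0,0,0.005,0.78,0,0,0,0,0,0,0.75,0,0,0,0,0,0,0.7,0,0,0,0,0,0,0.7])

```text
time_s: 15.0
tcp_pos: [0.5917, -0.1431, 0.0832]
ee_rot: [[0.139, -0.99, 0.001], [-0.99, -0.139, -0.0], [0.0, -0.001, -1.0]]
wrist_force: [0.3, -0.0, -0.4]
gripper_width: 0.716
gripper_force: 0.0
```

Call:
drive_tool(steps=[0,0,0,0,-0.004,0,0.7,0,0,0,0,-0.007,0,0.7,0,0,0,0,-0.008,0,0.7,0,0,0,0,-0.008,0,0.7,0,0,0,0,-0.008,0,0.7,0,0,0,0,-0.008,0,0.7,0,0,0,0,-0.008,0,0.7,0,0,0,0,-0.008,0,0.7,0,0,0,0,-0.008,0,0.7,0,0,0,0,-0.008,0,0.7])

```text
time_s: 15.83
tcp_pos: [0.666, -0.1331, 0.083]
ee_rot: [[0.138, -0.99, -0.0], [-0.99, -0.138, 0.0], [-0.0, 0.0, -1.0]]
wrist_force: [0.2, 0.8, 0.1]
gripper_width: 0.7
gripper_force: 0.2
```

Call:
drive_tool(steps=[0,0,0,0,-0.008,0,0.7,0,0,0,0,-0.004,0,0.7,0,0,0,0,0,0,0.7,0,0,0,0,0,0,0.7])

```text
time_s: 16.17
tcp_pos: [0.6772, -0.1315, 0.0828]
ee_rot: [[0.138, -0.99, -0.0], [-0.99, -0.138, 0.0], [-0.0, 0.0, -1.0]]
wrist_force: [0.4, 0.2, 0.3]
gripper_width: 0.702
gripper_force: 0.1
```

Call:
drive_tool(steps=[0,0,0,0,-0.006,0,0.7,0,0,0,0,0,0,0.7,0,0,0,0,0,0,0.7,0,0,0,0,0,0,0.8,0,0,0,0,0,0,0.8,0,0,0,0,0,-0.02,0.8,0,0,0,0,0,-0.03,0.8,0,0,0,0,0,-0.03,0.6,0,0,0.1208,0,0,-0.02,0.4,0,0,0.1208,0,0,0,0.4])

```text
time_s: 17.0
tcp_pos: [0.6857, -0.1313, 0.1898]
ee_rot: [[-0.108, -0.994, 0.011], [-0.994, 0.108, -0.002], [0.0, -0.011, -1.0]]
wrist_force: [0.4, 0.0, 1.1]
gripper_width: 0.651
gripper_force: 0.0
```

Call:
drive_tool(steps=[0,0,0.1208,0,0,0,0.4,0,0,0.1208,0,0,0,0.4,0,0,0.1208,0,0,0,0.4,0,0,0.1208,0,0,0,0.4,0,0,0.1208,0,0,0,0.4,0,0,0.1208,0,0,0,0.4,0,0,0.1208,0,0,0,0.4,0,0,0.1208,0,0,0,0.4,0,0,0.1208,0,0,0,0.4,0,0,0.1208,0,0,0,0.4])

```text
time_s: 17.83
tcp_pos: [0.6828, -0.1308, 0.1831]
ee_rot: [[-0.968, -0.251, -0.0], [-0.251, 0.968, 0.0], [0.0, 0.0, -1.0]]
wrist_force: [-0.6, 1.4, 0.4]
gripper_width: 0.401
gripper_force: 0.0
```

Call:
drive_tool(steps=[0,0,0.1208,0,0,0,0.4,0,0,0,0.023,-0.042,0,0.4,0,0,0,0.023,-0.042,0,0.4,0,0,0,0,0,0,0.4,0,0,0,0,0,0,0.4])

```text
refused, shift out of range in row 2
```

```bash
python3 -c "
from d import *
report('c');print(r.sense()['ee_rot'].round(3).tolist())
for P in([.672,-.0564],[.6825,-.1305],[.651,.0925]): print([proj('side',P+[z]).round(1) for z in(.072,.077)])"
```

```text
[ 0.6828 -0.1308  0.1831] [-0.6  1.4  0.4] 0.40135469585468
side [230.  231.5] (23, 18) 296.0 plate xy@77 [0.0403 0.1235] @72 [0.0436 0.1191] [0.6488 0.0981]
side [259. 196.] (21, 13) 197.0 plate xy@77 [ 0.0441 -0.0316] @72 [ 0.0474 -0.0371] [ 0.6742 -0.0561]
side [272.5 182.5] (20, 14) 194.5 plate xy@77 [ 0.0395 -0.1025] @72 [ 0.0427 -0.1085] [ 0.6794 -0.1275]
[[-0.966, -0.257, -0.0], [-0.257, 0.966, 0.0], [0.0, 0.0, -1.0]]
[array([259.7, 196.2]), array([259.6, 194.8])]
[array([272.2, 181.6]), array([272.2, 180.2])]
[array([230.8, 229.9]), array([230.6, 228.4])]
```

All three dishes are seated: the right one is at (272.5,182.5) against an expected (272.2,181.6). Now the latch.

Call:
drive_tool(steps=[0,0,0.1215,0,0,0,0.32,0,0,0,0.0153,-0.028,0,0.32,0,0,0,0.0153,-0.028,0,0.32,0,0,0,0.0153,-0.028,0,0.32,0,0,0,0,0,0.03,0.32,0,0,0,0,0,0.02,0.32,0,0,0,0,0,0,0.32,0,0,0,0,0,0,0.32])

```text
time_s: 18.6
tcp_pos: [0.6485, -0.2205, 0.1322]
ee_rot: [[-0.99, -0.14, -0.003], [-0.14, 0.99, -0.0], [0.003, 0.0, -1.0]]
wrist_force: [0.9, 0.4, 1.5]
gripper_width: 0.321
gripper_force: 0.0
```

```bash
python3 - <<'E'
from d import *
s=r.sense();print(s['tcp_pos'],s['wrist_force'],s['ee_rot'][:,1])
t=r.capture("top");S=r.capture("side")
a=cv2.resize(t[150:225,290:390],(600,450),interpolation=cv2.INTER_CUBIC)[:,:400];b=cv2.resize(S[130:220,240:340],(400,360),interpolation=cv2.INTER_CUBIC)
cv2.imwrite("pics/l.png",np.hstack([a,cv2.copyMakeBorder(b,0,90,0,0,cv2.BORDER_CONSTANT)]))
E
```

```text
[ 0.64848744 -0.2204755   0.13220141] [0.89860185 0.40119592 1.52219374] [-1.39735510e-01  9.90188835e-01  2.40702905e-04]
```

View pics/l.png

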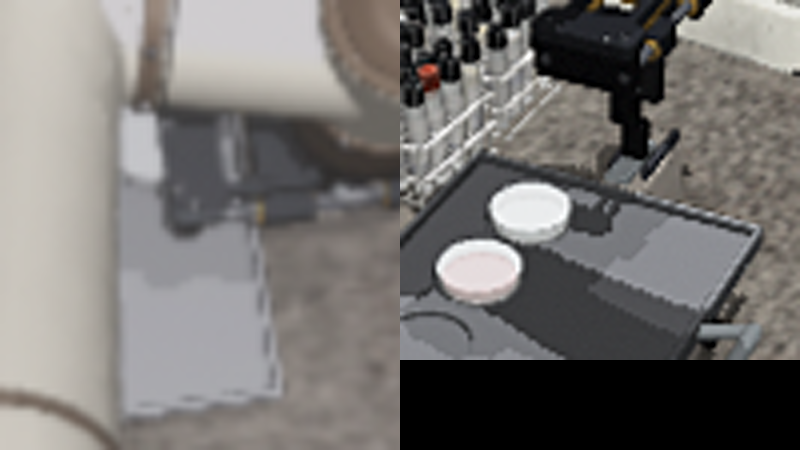

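The picture shows the fingers at side crop (630,130), straight above the latch, and two seated dishes. I'll descend onto the tab.

Call:
drive_tool(steps=[0,0,0,0,0,0.015,0.32,0,0,0,0,0,0.012,0.32,0,0,0,0,0,0.005,0.32,0,0,0,0,0,0.005,0.32,0,0,0,0,0,0.004,0.32,0,0,0,0,0,0,0.32])

```text
time_s: 19.2
tcp_pos: [0.6494, -0.2213, 0.0968]
ee_rot: [[-0.99, -0.14, 0.001], [-0.14, 0.99, -0.003], [-0.0, -0.003, -1.0]]
wrist_force: [-6.1, 0.0, 15.8]
gripper_width: 0.324
gripper_force: 7.5
```

Call:
drive_tool(steps=[0,0,0,0,0,0,0,0,0,0,0,0,0,0,0,0,0,0,0,0,0,0,0,0,0,0,0,0])

```text
time_s: 19.53
tcp_pos: [0.6509, -0.2211, 0.0969]
ee_rot: [[-0.99, -0.14, 0.005], [-0.14, 0.99, -0.003], [-0.005, -0.004, -1.0]]
wrist_force: [-3.9, -0.3, 12.5]
gripper_width: 0.161
gripper_force: 33.6
```

The opening is 14 mm, so the tab is held. The tips rest lightly on the bolt, so I'll ease up and draw the latch out.

Call:
drive_tool(steps=[0,0,0,0,0,-0.005,0,0,0,0,0,0,0,0,0,0,0,0,-0.004,0,0,0,0,0,0,-0.005,0,0,0,0,0,0,-0.005,0,0,0,0,0,0,-0.005,0,0,0,0,0,0,-0.005,0,0,0,0,0,0,0,0,0])

```text
time_s: 20.2
tcp_pos: [0.654, -0.2439, 0.097]
ee_rot: [[-0.99, -0.138, 0.003], [-0.138, 0.99, 0.0], [-0.003, -0.0, -1.0]]
wrist_force: [3.5, 2.0, -2.9]
gripper_width: 0.16
gripper_force: 33.2
```

Call:
drive_tool(steps=[0,0,0,0,-0.003,0,0,0,0,0,0,-0.002,0,0,0,0,0,0,0,0,0])

```text
time_s: 20.45
tcp_pos: [0.6541, -0.2444, 0.097]
ee_rot: [[-0.99, -0.139, 0.001], [-0.139, 0.99, 0.005], [-0.002, 0.005, -1.0]]
wrist_force: [2.4, 15.0, 0.8]
gripper_width: 0.157
gripper_force: 33.6
```

The latch travelled about 24 mm and stopped with 15 N on the end stop, so it's fully out. I'll release it and turn for the handle.

Call:
drive_tool(steps=[0,0,0,0,0.004,0,0,0,0,0,0,0,0,0.25,0,0,0,0,0,0,0.35,0,0,0,0,0,0,0.35,0,0,0,0,0,-0.03,0.35,0,0,0,0,0,-0.04,0.35,0,0,0,0,0,-0.03,0.35,0,0,-0.1208,0,0,0,0.34,0,0,-0.1208,0,0,0,0.34,0,0,-0.1208,0,0,0,0.34])

```text
time_s: 21.28
tcp_pos: [0.6518, -0.2459, 0.1982]
ee_rot: [[-0.875, -0.484, 0.0], [-0.484, 0.875, -0.0], [-0.0, -0.0, -1.0]]
wrist_force: [-0.5, -0.7, -0.5]
gripper_width: 0.339
gripper_force: 0.0
```

Call:
drive_tool(steps=[0,0,-0.1208,0,0,0,0.34,0,0,-0.1208,0,0,0,0.34,0,0,-0.1208,0,0,0,0.34,0,0,-0.1208,0,0,0,0.34,0,0,-0.1208,0,0,0,0.34,0,0,-0.1208,0,0,0,0.34,0,0,-0.1208,0,0,0,0.34,0,0,-0.1208,0,0,0,0.34,0,0,-0.1208,0,0,0,0.34,0,0,-0.1208,0,0,0,0.34])

```text
time_s: 22.12
tcp_pos: [0.6516, -0.2459, 0.1971]
ee_rot: [[0.142, -0.99, -0.002], [-0.99, -0.142, -0.0], [-0.0, 0.002, -1.0]]
wrist_force: [-0.9, -1.1, -0.4]
gripper_width: 0.34
gripper_force: 0.0
```

Call:
drive_tool(steps=[0,0,0,-0.0315,0.0219,0,0.34,0,0,0,-0.0315,0.0219,0,0.34,0,0,0,-0.0315,0.0219,0,0.34,0,0,0,-0.0315,0.0219,0,0.34,0,0,0,-0.0315,0.0219,0,0.34,0,0,0,-0.0315,0.0219,0,0.34,0,0,0,-0.0315,0.0219,0,0.34,0,0,0,0,0,0,0.34,0,0,0,0,0,0,0.34])

```text
time_s: 22.87
tcp_pos: [0.4691, -0.0473, 0.1979]
ee_rot: [[0.14, -0.99, 0.001], [-0.99, -0.14, -0.0], [0.0, -0.0, -1.0]]
wrist_force: [0.7, -0.9, 1.2]
gripper_width: 0.34
gripper_force: 0.0
```

```bash
python3 - <<'E'
from d import *
report('e');s=r.sense();print(s['ee_rot'].round(3).tolist())
S=cv2.imread('pics/e_side.png');g=S[130:215,270:330].max(2)
m=(g<50).astype(np.uint8);n,l,st,c=cv2.connectedComponentsWithStats(m)
for i in range(1,n):
    if 15<st[i,4]<300: print("dark",c[i]+[270,130],st[i])
x=np.array([.9904,.138]);y=np.array([-.138,.9904]);C=np.array([.6221,-.0259])
for d in(-.197,-.222):print(proj("side",[*(C+d*y),.085]).round(1))
E
```

```text
[ 0.4691 -0.0473  0.1979] [ 0.7 -0.9  1.2] 0.33966611539061137
top [265.  227.5] (33, 28) 567.5 plate xy@77 [-0.1205  0.0785] @72 [-0.12    0.0786] [0.4924 0.0354]
top [247.5 181. ] (16, 15) 173.5 plate xy@77 [0.0426 0.1157] @72 [0.0437 0.116 ] [0.6493 0.095 ]
top [314.5 171.5] (16, 16) 172.5 plate xy@77 [ 0.0435 -0.1113] @72 [ 0.0445 -0.1118] [ 0.6816 -0.1305]
side [230.  231.5] (23, 18) 299.0 plate xy@77 [0.0403 0.1235] @72 [0.0436 0.1191] [0.6488 0.0981]
side [259.5 196. ] (22, 13) 201.0 plate xy@77 [ 0.0429 -0.0322] @72 [ 0.0462 -0.0377] [ 0.6731 -0.0568]
side [272. 182.] (21, 15) 198.0 plate xy@77 [ 0.0419 -0.104 ] @72 [ 0.0452 -0.1101] [ 0.682  -0.1287]
[[0.137, -0.991, 0.001], [-0.991, -0.137, -0.0], [0.0, -0.001, -1.0]]
dark [271.5 132. ] [ 0  0  4  5 16]
dark [322.15909091 202.52272727] [45 60 15 21 44]
[299.  166.5]
[302.5 162.3]
```

Call:
drive_tool(steps=[0,0,0,0,-0.003,0.04,0.34,0,0,0,0,0,0.04,0.34,0,0,0,0,0,0.025,0.34,0,0,0,0,0,0.012,0.34,0,0,0,0,0,0.006,0.34,0,0,0,0,0,0,0.34])

```text
time_s: 23.47
tcp_pos: [0.4733, -0.0484, 0.0725]
ee_rot: [[0.135, -0.991, -0.003], [-0.991, -0.135, -0.001], [0.001, 0.003, -1.0]]
wrist_force: [0.4, 0.4, 0.4]
gripper_width: 0.338
gripper_force: 0.0
```

Call:
drive_tool(steps=[0,0,0,0,0,0,0,0,0,0,0,0,0,0,0,0,0,0,0,0,0,0,0,0,0,0,0,0,0,0,0,0,0,0,0])

```text
time_s: 23.88
tcp_pos: [0.4726, -0.0476, 0.0749]
ee_rot: [[0.137, -0.991, -0.001], [-0.991, -0.137, -0.0], [0.0, 0.001, -1.0]]
wrist_force: [-4.6, 0.0, 6.6]
gripper_width: 0.128
gripper_force: 30.0
```

The bar is gripped (11–12 mm). I'll raise it along the arc.

Call:
drive_tool(steps=[0,0,0,0,-0.0008,-0.0077,0,0,0,0,-0.0009,-0.0077,0,0,0,0,-0.001,-0.0077,0,0,0,0,-0.0014,-0.0076,0,0,0,0,-0.0016,-0.0076,0,0,0,0,-0.0018,-0.0076,0,0,0,0,0,0,0])

```text
validation failed for argument at $.st...
```

Call:
drive_tool(steps=[0,0,0,0,0,0,0])

```text
time_s: 23.97
tcp_pos: [0.4725, -0.0476, 0.0749]
ee_rot: [[0.137, -0.991, -0.001], [-0.991, -0.137, -0.0], [0.0, 0.001, -1.0]]
wrist_force: [-3.8, -0.6, 5.7]
gripper_width: 0.125
gripper_force: 30.0
```

Call:
drive_tool(steps=[0,0,0,0,-0.001,-0.0077,0,0,0,0,0,-0.001,-0.0077,0,0,0,0,0,-0.001,-0.0077,0,0,0,0,0,-0.0015,-0.0076,0,0,0,0,0,-0.0015,-0.0076,0,0,0,0,0,-0.0018,-0.0076,0,0,0,0,0,0,0,0])

```text
time_s: 24.55
tcp_pos: [0.4799, -0.0465, 0.1213]
ee_rot: [[0.137, -0.991, -0.003], [-0.991, -0.137, -0.001], [0.0, 0.003, -1.0]]
wrist_force: [-6.6, -1.5, 0.4]
gripper_width: 0.125
gripper_force: 30.0
```

```bash
python3 -c "
from d import *
report('f')"
```

```text
[ 0.4799 -0.0465  0.1213] [-6.6 -1.5  0.4] 0.12469349047004435
top [266. 226.] (31, 27) 498.5 plate xy@77 [-0.116   0.0745] @72 [-0.1155  0.0747] [0.4974 0.0321]
top [247.5 179. ] (16, 15) 172.0 plate xy@77 [0.0494 0.1148] @72 [0.0504 0.1151] [0.6562 0.095 ]
top [292.  172.5] (15, 14) 142.5 plate xy@77 [ 0.0506 -0.036 ] @72 [ 0.0517 -0.0362] [ 0.6783 -0.0547]
top [314.5 169. ] (16, 15) 170.0 plate xy@77 [ 0.0519 -0.1126] @72 [ 0.053  -0.1131] [ 0.6902 -0.1306]
side [228.  227.5] (23, 18) 285.0 plate xy@77 [0.0526 0.1132] @72 [0.0559 0.1087] [0.6625 0.0895]
side [258. 193.] (21, 15) 193.5 plate xy@77 [ 0.0531 -0.0421] @72 [ 0.0565 -0.0477] [ 0.6846 -0.0654]
side [269.5 179. ] (18, 15) 160.5 plate xy@77 [ 0.0551 -0.1139] @72 [ 0.0585 -0.12  ] [ 0.6966 -0.1367]
```

Call:
drive_tool(steps=[0,0,0,0,-0.002,-0.0075,0,0,0,0,0,-0.0022,-0.0075,0,0,0,0,0,-0.0025,-0.0075,0,0,0,0,0,-0.003,-0.0072,0,0,0,0,0,-0.003,-0.0072,0,0,0,0,0,-0.003,-0.0072,0,0,0,0,0,0,0,0])

```text
time_s: 25.23
tcp_pos: [0.4947, -0.0444, 0.1654]
ee_rot: [[0.137, -0.991, -0.005], [-0.991, -0.137, -0.001], [0.0, 0.005, -1.0]]
wrist_force: [-8.8, -1.4, 0.3]
gripper_width: 0.126
gripper_force: 30.0
```

```bash
python3 -c "
from d import *
report('g')"
```

```text
[ 0.4947 -0.0444  0.1654] [-8.8 -1.4  0.3] 0.12550576702330435
top [264.5 217.5] (32, 28) 539.5 plate xy@77 [-0.0873  0.0757] @72 [-0.0867  0.0758] [0.5258 0.0372]
top [246.5 176.5] (16, 14) 160.0 plate xy@77 [0.0583 0.117 ] @72 [0.0594 0.1173] [0.6648 0.0985]
top [292. 170.] (15, 13) 130.0 plate xy@77 [ 0.0591 -0.0372] @72 [ 0.0602 -0.0374] [ 0.6869 -0.0547]
top [314.5 167. ] (16, 15) 159.5 plate xy@77 [ 0.0587 -0.1136] @72 [ 0.0598 -0.1141] [ 0.6971 -0.1306]
side [226.  223.5] (23, 18) 252.0 plate xy@77 [0.0651 0.1026] @72 [0.0686 0.0981] [0.6765 0.0807]
side [256.  189.5] (21, 14) 178.5 plate xy@77 [ 0.0658 -0.0537] @72 [ 0.0693 -0.0594] [ 0.6989 -0.0752]
side [269.  175.5] (19, 14) 140.0 plate xy@77 [ 0.0645 -0.1287] @72 [ 0.0679 -0.1349] [ 0.708  -0.1502]
```

The plate and dishes rise together. The handle rise of 90.5 mm means about 20.1°. I'll go slightly higher and hold for well over 2 s.

Call:
drive_tool(steps=[0,0,0,0,0,-0.002,0,0,0,0,0,0,0,0,0,0,0,0,0,0,0,0,0,0,0,0,0,0,0,0,0,0,0,0,0,0,0,0,0,0,0,0,0,0,0,0,0,0,0,0,0,0,0,0,0,0,0,0,0,0,0,0,0,0,0,0,0,0,0,0])

```text
time_s: 26.17
tcp_pos: [0.4952, -0.0444, 0.1668]
ee_rot: [[0.137, -0.991, -0.003], [-0.991, -0.137, -0.0], [0.0, 0.003, -1.0]]
wrist_force: [-6.2, -2.8, -4.9]
gripper_width: 0.127
gripper_force: 30.0
```

Call:
drive_tool(steps=[0,0,0,0,0,0,0,0,0,0,0,0,0,0,0,0,0,0,0,0,0,0,0,0,0,0,0,0,0,0,0,0,0,0,0,0,0,0,0,0,0,0,0,0,0,0,0,0,0,0,0,0,0,0,0,0,0,0,0,0,0,0,0,0,0,0,0,0,0,0])

```text
time_s: 27.0
tcp_pos: [0.4952, -0.0444, 0.1668]
ee_rot: [[0.137, -0.991, -0.003], [-0.991, -0.137, -0.0], [0.0, 0.003, -1.0]]
wrist_force: [-6.0, -2.8, -4.7]
gripper_width: 0.129
gripper_force: 30.0
```

Call:
drive_tool(steps=[0,0,0,0,0,0,0,0,0,0,0,0,0,0,0,0,0,0,0,0,0,0,0,0,0,0,0,0,0,0,0,0,0,0,0,0,0,0,0,0,0,0,0,0,0,0,0,0,0,0,0,0,0,0,0,0,0,0,0,0,0,0,0,0,0,0,0,0,0,0])

```text
time_s: 27.83
tcp_pos: [0.4952, -0.0443, 0.1668]
ee_rot: [[0.137, -0.991, -0.003], [-0.991, -0.137, -0.0], [0.0, 0.003, -1.0]]
wrist_force: [-5.8, -2.1, -4.7]
gripper_width: 0.126
gripper_force: 30.0
```

```bash
python3 -c "
from d import *
report('h')"
```

```text
[ 0.4952 -0.0443  0.1668] [-5.8 -2.1 -4.7] 0.12550143007753495
top [264.5 217.5] (32, 28) 542.5 plate xy@77 [-0.0873  0.0757] @72 [-0.0867  0.0758] [0.5258 0.0372]
top [246.5 176.5] (16, 14) 159.5 plate xy@77 [0.0583 0.117 ] @72 [0.0594 0.1173] [0.6648 0.0985]
top [292. 170.] (15, 13) 125.5 plate xy@77 [ 0.0591 -0.0372] @72 [ 0.0602 -0.0374] [ 0.6869 -0.0547]
top [314.5 167. ] (16, 15) 160.5 plate xy@77 [ 0.0587 -0.1136] @72 [ 0.0598 -0.1141] [ 0.6971 -0.1306]
side [226.  223.5] (23, 18) 252.0 plate xy@77 [0.0651 0.1026] @72 [0.0686 0.0981] [0.6765 0.0807]
side [256.  189.5] (21, 14) 178.0 plate xy@77 [ 0.0658 -0.0537] @72 [ 0.0693 -0.0594] [ 0.6989 -0.0752]
side [269. 175.] (19, 13) 141.0 plate xy@77 [ 0.0656 -0.1309] @72 [ 0.0691 -0.1372] [ 0.7095 -0.1522]
```

Held for 2.6 s at about 20.4°, with no dish shifting (same pixels before and after). I'll lower it along the reverse arc.

Call:
drive_tool(steps=[0,0,0,0,0.003,0.0085,0,0,0,0,0,0.003,0.0075,0,0,0,0,0,0.003,0.0075,0,0,0,0,0,0.0025,0.0075,0,0,0,0,0,0.0022,0.0075,0,0,0,0,0,0.002,0.0075,0,0,0,0,0,0.0018,0.0076,0,0,0,0,0,0.0015,0.0076,0,0,0,0,0,0.0015,0.0076,0])

```text
time_s: 28.68
tcp_pos: [0.4754, -0.0471, 0.0991]
ee_rot: [[0.138, -0.99, -0.002], [-0.99, -0.138, -0.001], [0.0, 0.002, -1.0]]
wrist_force: [-9.5, -1.8, 4.9]
gripper_width: 0.132
gripper_force: 30.0
```

Call:
drive_tool(steps=[0,0,0,0,0.001,0.0077,0,0,0,0,0,0.001,0.0077,0,0,0,0,0,0.001,0.007,0,0,0,0,0,0,0.003,0,0,0,0,0,0,0,0,0,0,0,0,0,0,0])

```text
time_s: 29.18
tcp_pos: [0.4726, -0.0475, 0.0748]
ee_rot: [[0.138, -0.99, -0.002], [-0.99, -0.138, -0.001], [0.001, 0.002, -1.0]]
wrist_force: [-12.2, -1.5, 13.2]
gripper_width: 0.129
gripper_force: 30.0
```

The handle is back at 74.8 mm with 13 N pressing on the lower stop, so the plate is level. I'll release and go back to the latch.

Call:
drive_tool(steps=[0,0,0,0,0,0,0.2,0,0,0,0,0,0,0.34,0,0,0,0,0,0,0.34,0,0,0,0,0,-0.02,0.34,0,0,0,0,0,-0.03,0.34,0,0,0,0,0,-0.035,0.34,0,0,0,0,0,-0.035,0.34,0,0,0,0.0314,-0.0216,0,0.34,0,0,0,0.0314,-0.0216,0,0.34,0,0,0,0.0314,-0.0216,0,0.34])

```text
time_s: 30.02
tcp_pos: [0.5552, -0.1321, 0.1965]
ee_rot: [[0.14, -0.99, 0.012], [-0.99, -0.14, -0.0], [0.002, -0.012, -1.0]]
wrist_force: [1.2, 1.0, 0.0]
gripper_width: 0.342
gripper_force: 0.0
```

Call:
drive_tool(steps=[0,0,0,0.0314,-0.0216,0,0.34,0,0,0,0.0314,-0.0216,0,0.34,0,0,0,0.0314,-0.0216,0,0.34,0,0,0,0.0314,-0.0216,0,0.34,0,0,0.1208,0,0,0,0.34,0,0,0.1208,0,0,0,0.34,0,0,0.1208,0,0,0,0.34,0,0,0.1208,0,0,0,0.34,0,0,0.1208,0,0,0,0.34,0,0,0.1208,0,0,0,0.34])

```text
time_s: 30.85
tcp_pos: [0.6564, -0.2446, 0.1947]
ee_rot: [[-0.558, -0.83, 0.008], [-0.83, 0.558, -0.002], [-0.003, -0.008, -1.0]]
wrist_force: [-0.1, -0.2, 0.4]
gripper_width: 0.337
gripper_force: 0.0
```

Call:
drive_tool(steps=[0,0,0.1208,0,0,0,0.34,0,0,0.1208,0,0,0,0.34,0,0,0.1208,0,0,0,0.34,0,0,0.1208,0,0,0,0.34,0,0,0.1208,0,0,0,0.34,0,0,0.1208,0,0,0,0.34,0,0,0.1208,0,0,0,0.34,0,0,0,0,0,0,0.34,0,0,0,0,0,0,0.34])

```text
time_s: 31.6
tcp_pos: [0.6554, -0.2444, 0.194]
ee_rot: [[-0.99, -0.141, 0.006], [-0.141, 0.99, -0.001], [-0.005, -0.002, -1.0]]
wrist_force: [-0.6, 0.9, 0.1]
gripper_width: 0.34
gripper_force: 0.0
```

```bash
python3 -c "
from d import *
report('i');print(r.sense()['ee_rot'][:,1])"
```

```text
[ 0.6554 -0.2444  0.194 ] [-0.6  0.9  0.1] 0.3396766800954354
top [247.5 181. ] (16, 15) 161.0 plate xy@77 [0.0426 0.1157] @72 [0.0437 0.116 ] [0.6493 0.095 ]
side [230.  231.5] (23, 18) 290.0 plate xy@77 [0.0403 0.1235] @72 [0.0436 0.1191] [0.6488 0.0981]
side [259. 196.] (21, 13) 195.5 plate xy@77 [ 0.0441 -0.0316] @72 [ 0.0474 -0.0371] [ 0.6742 -0.0561]
side [272.5 182.5] (20, 14) 191.0 plate xy@77 [ 0.0395 -0.1025] @72 [ 0.0427 -0.1085] [ 0.6794 -0.1275]
[-0.14046858  0.99008441 -0.00119856]
```

The dishes are back at exactly the same pixels as before tipping. I'll grip the tab.

Call:
drive_tool(steps=[0,0,0,0.003,0,0.03,0.34,0,0,0,0,0,0.03,0.34,0,0,0,0,0,0.02,0.34,0,0,0,0,0,0.009,0.34,0,0,0,0,0,0.005,0.34,0,0,0,0,0,0,0.34])

```text
time_s: 32.2
tcp_pos: [0.6509, -0.2449, 0.0984]
ee_rot: [[-0.99, -0.139, 0.0], [-0.139, 0.99, -0.001], [-0.0, -0.001, -1.0]]
wrist_force: [0.6, -0.2, 0.4]
gripper_width: 0.338
gripper_force: 0.0
```

Call:
drive_tool(steps=[0,0,0,0,0,0,0,0,0,0,0,0,0,0,0,0,0,0,0,0,0,0,0,0,0,0,0,0])

```text
time_s: 32.53
tcp_pos: [0.651, -0.2446, 0.099]
ee_rot: [[-0.99, -0.138, 0.002], [-0.138, 0.99, -0.0], [-0.002, -0.0, -1.0]]
wrist_force: [-0.2, 0.6, 1.3]
gripper_width: 0.157
gripper_force: 30.0
```

Call:
drive_tool(steps=[0,0,0,0,0.005,0,0,0,0,0,0,0.005,0,0,0,0,0,0,0.005,0,0,0,0,0,0,0.005,0,0,0,0,0,0,0.004,0,0,0,0,0,0,0.003,0,0,0,0,0,0,0.002,0,0,0,0,0,0,0,0,0,0,0,0,0,0,0,0])

```text
time_s: 33.28
tcp_pos: [0.6475, -0.2194, 0.099]
ee_rot: [[-0.99, -0.138, 0.004], [-0.138, 0.99, -0.005], [-0.003, -0.006, -1.0]]
wrist_force: [2.4, -13.9, 1.0]
gripper_width: 0.162
gripper_force: 30.0
```

The latch travelled 25 mm and stopped with 14 N against it, so it's home. I'll release, retreat and check everything.

Call:
drive_tool(steps=[0,0,0,0,-0.003,0,0,0,0,0,0,0,0,0.25,0,0,0,0,0,0,0.34,0,0,0,0,0,0,0.34,0,0,0,0,0,-0.03,0.34,0,0,0,0,0,-0.04,0.34,0,0,0,0,0,-0.04,0.34,0,0,0,0.03,-0.025,0,0.34,0,0,0,0.03,-0.025,0,0.34,0,0,0,0.03,-0.025,0,0.34])

```text
time_s: 34.12
tcp_pos: [0.567, -0.3047, 0.2075]
ee_rot: [[-0.99, -0.14, -0.001], [-0.14, 0.99, 0.001], [0.0, 0.002, -1.0]]
wrist_force: [0.2, -0.9, 0.2]
gripper_width: 0.342
gripper_force: 0.0
```

Call:
drive_tool(steps=[0,0,0,0.03,-0.025,0,0.34,0,0,0,0.03,-0.025,0,0.34,0,0,0,0.03,-0.025,0,0.34,0,0,0,0.03,-0.025,0,0.34,0,0,0,0.03,-0.025,0,0.34,0,0,0,0,0,0,0.34])

```text
time_s: 34.62
tcp_pos: [0.4318, -0.4527, 0.2066]
ee_rot: [[-0.991, -0.132, -0.003], [-0.132, 0.991, 0.002], [0.003, 0.003, -1.0]]
wrist_force: [0.2, -0.0, -0.1]
gripper_width: 0.341
gripper_force: 0.0
```

```bash
python3 -c "
from d import *
report('z')
t=cv2.imread('pics/z_top.png')[130:275,150:370];s=cv2.imread('pics/z_side.png')[120:400,180:400]
a=cv2.resize(t,(440,290),interpolation=cv2.INTER_CUBIC);b=cv2.resize(s,(354,450),interpolation=cv2.INTER_CUBIC)
cv2.imwrite('pics/z.png',np.hstack([cv2.copyMakeBorder(a,0,160,0,0,cv2.BORDER_CONSTANT),b]))"
```

```text
[ 0.4318 -0.4527  0.2066] [ 0.2 -0.  -0.1] 0.340908685323912
top [247.5 180.5] (16, 16) 176.0 plate xy@77 [0.0443 0.1155] @72 [0.0454 0.1157] [0.651 0.095]
top [292.5 174. ] (16, 15) 142.0 plate xy@77 [ 0.0453 -0.037 ] @72 [ 0.0463 -0.0372] [ 0.6731 -0.0563]
top [314.5 171.5] (16, 16) 173.5 plate xy@77 [ 0.0435 -0.1113] @72 [ 0.0445 -0.1118] [ 0.6816 -0.1305]
side [230.  231.5] (23, 18) 298.0 plate xy@77 [0.0403 0.1235] @72 [0.0436 0.1191] [0.6488 0.0981]
side [259.5 196.5] (22, 14) 202.0 plate xy@77 [ 0.0418 -0.0302] @72 [ 0.0451 -0.0357] [ 0.6717 -0.0551]
side [272. 182.] (21, 15) 200.5 plate xy@77 [ 0.0419 -0.104 ] @72 [ 0.0452 -0.1101] [ 0.682  -0.1287]
```

View pics/z.png

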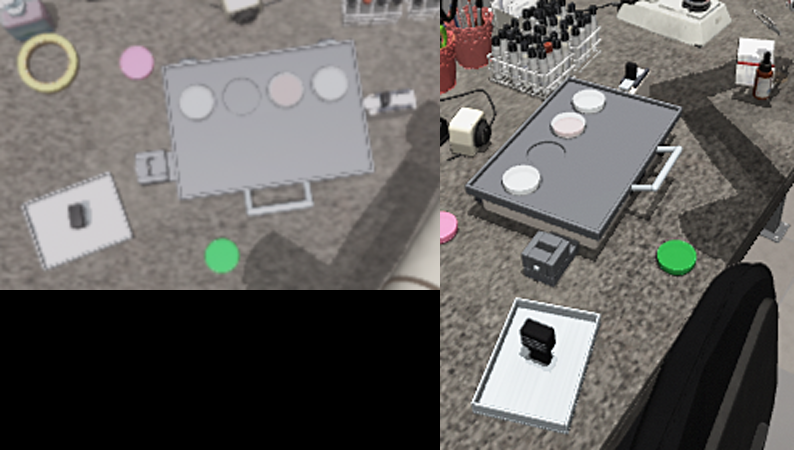

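The final view shows three dishes seated at top crop (197,101), (286,88) and (330,83), and the plate level. The latch is home at (378,101), the plug stands in the tray at (78,215), and the bystanders haven't moved.

```bash
python3 -c "
from station import r
print(r.finish_job())"
```

```text
the job is handed in; nothing more can be done
None
```

The job is done and handed in: the plug is in the tray, all three dishes are seated in pockets and stayed put while the plate was held at about 20° for 2.6 s, the plate is level again, the latch is fully home, and the dropper bottle, tape roll and look-alikes were left alone.

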